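# Shake the last plugs out of the encoder housing

### The arm

A 6-joint arm with a two-finger parallel gripper is mounted at the origin on the work surface. World frame = base frame: x ahead of the robot, y to its left, z up, the work surface at z = 0. Lengths are in m, angles in rad, forces in N, time in s.
With the tool pointing down it reaches from about 0.275 to 0.975 m from the base axis. Payload 8.4 kg.
Tool frame: the origin (TCP) lies between the finger pads; the fingertips stand 8 mm ahead of it and the grasp point (between the pads) lies 11 mm behind it; z points along the fingers, y is the line along which they close (so a half turn about z gives the same grasp; the last joint's range is limited). The gripper opens to 92 mm and grips with 3 to 60 N. Pads are 20 mm wide; open, the fingers measure 128 mm over their backs; the gripper's body (75 mm by 189 mm) begins 69 mm behind the grasp point.
Start: joints at [-1.245, 0.353, 1.633, -0, 1.155, -0.002], TCP at [0.201, -0.592, 0.223] pointing down, gripper open.
Joint ranges: [-2.63, 2.63], [-0.92, 2.1], [0.06, 2.66], [-1.3, 4.44], [0, 2.69], [-3.02, 3.02]. Speed limits (rad/s): [2.22, 2.22, 2.79, 3.14, 3.14, 3.14].

### API

Orientations are given as a 3x3 rotation matrix whose columns are the frame's x, y, z axes.
In Python, from rig import status, cams, close_job gives the robot as it stands.
- The arm moves only by the tool send_rows, never from a script. Its argument "motion" is a list of rows, each an object with "jaw": the opening, from -1 (shut) to 1 (fully open); "offset": the shift along the tool's x, y, z in cm, a list of three; "spin": the turn about the tool's z in degrees. In form: [{"jaw": jaw, "offset": [tx, ty, tz], "spin": spin}, ...]. A call has 1 to 12 rows; each row is the pose to reach, as a shift and turn from the pose commanded when the call began, along the tool's axes at that moment; what a row does not reach only later rows make up. A row lasts 1/8 s, in which the tool goes at most 62.5 mm and 10.7 degrees, less where a joint would pass 70% of its speed; a pose out of reach is approached as far as the arm can. A call with a gripper value outside its range is refused whole. The fingers move at their own pace and stop on an object; "force" is the grip in N (left out, the last holds). Time passes only in rows, so rows that repeat a pose let the fingers close. It gives the time, the measured TCP pose, the force, the opening and the grip force at its end, in the units of the state.
- status.state(): the state, without advancing time (a new reading comes with each control period).
- cams.capture(name): name is "scene" or "top" or "wrist"; returns the picture (420x560x3 uint8, red, green, blue); there is no depth.
- cams.calibration(name): a dict with "fx", "fy", "cx", "cy" (pixels), "rvec" (rotation vector, rad) and "tvec" (3), from world to camera coordinates, as OpenCV has them; the wrist camera has in their place "T_tool_cam" (4x4, takes a point from camera to tool coordinates, whose origin is the TCP and whose axes are the flange's). Camera axes: x right, y down, z forward; pixel columns grow to the right and rows downward; lengths in m; the calibration is good to about 2 mm. A picture is of the moment at which its call begins: read the wrist's pose just before it. calibration takes no time and is no camera call.
- close_job(): hands the job in; it is judged then, once.
The state is a dict: "t": time; "joint_positions": joint angles; "qvel": joint speeds; "joint_torque": joint torques, N m; "ee_pos": TCP position; "orientation": TCP orientation; "ft_force": force on the tool from outside, world axes, zero at the start; "moment": the same for the moment, N m; "finger_gap": opening from 0.0 (shut) to 1.0 (fully open); "gripper_force": force on a finger pad.
Only numpy, scipy, OpenCV 4.12 (cv2) and the standard library are available. Lean on these libraries where they do the work, as an engineer would, in place of code of your own. Each camera call takes 0.05 s, during which the arm holds its last target. There are 200 camera calls.

### The job

The square encoder housing stands mouth down on the white shelf, and two brass plugs have hung up on the ledges inside it. Lift it level by its boss with both plugs still in it, hold it mouth down over the steel tray and shake it, rocking it well over to both sides, until it gets no lighter, so that both plugs lie in the tray; then stand the empty housing mouth down on a free part of the shelf again and let go. Leave the other things on the shelf where they are.

Things in the scene. Friction and masses are not known exactly. Their poses are not given: they have to be found in the camera images.
- housing_boss (a point): centre of the grip boss of the square blue aluminium housing, mouth down on the shelf. Boss: square block 32 mm wide, 45 mm high, mid-lid, sides along the housing's x and y. Axes are the housing's, z up out of the lid. Box below: 70 (x) x 90 (y) x 90 mm high, walls 4 mm; lid top 22.5 mm, mouth 112.5 mm below this point. 0.3 to 0.5 kg. Clear panes in its x faces show the plugs
- housing_mouth (a point): centre of the housing's open mouth (underside), same axes. Carried level and smoothly, the plugs stay in. A plug rolls off its ledge and out of the mouth when the housing is tipped about its x axis so that the plug's wall is the upper one, by over about 20 degrees (40 is ample, for a second); the other plug stays, so rock to both sides. Hard shaking along y also works
- plug_a_center (a point): centre of a brass plug, a plain cylinder 16 mm in diameter and 36 mm long, 50 to 80 g, its x axis along its length. It starts in the housing, 60 mm below the boss's centre, lying along the housing's x on a ledge of the inner +y wall. The ledge is 16 mm wide and slopes 18 degrees down to its wall, so the plug rests against the wall; between the two ledges the way out is 50 mm wide
- plug_b_center (a point): centre of the second brass plug, the same, at the start on the like ledge of the housing's inner -y wall
- tray_in (a point): centre of the inner floor of the fixed open steel tray, 5 mm above the bench; outside 220 mm (x) by 260 mm (y), 45 mm high, walls 4 mm, z up
- shelf_top (a point): centre of the top face of the white resin shelf board lying fixed on the bench, 340 mm (x) by 360 mm (y) and 18 mm thick; z up. The housing and the bystanders stand on it
- round_housing: bystander: round blue housing 80 mm across and 110 mm high with a round boss; origin at the centre of its underside
- valve: bystander: stainless proportional valve, block 50 x 90 x 45 mm with a solenoid on its +y end, 67 mm high and 132 mm long overall; origin under the block's centre
- manifold_plug: bystander: headed brass manifold plug, 34 mm across the head and 32 mm high; origin at the centre of its underside
- connector_shell: bystander: grey polymer connector shell 30 x 44 x 28 mm with a spigot; origin under its centre

How it is judged:
On the way, in this order (a step that is already met when the one before it is completed fails the run):
1. the housing is held above the tray, mouth down, with both plugs still inside it (horizontal distance between housing_boss and tray_in below 0.12 m and height (world z) of housing_boss above 0.14 m and z of each of plug_a_center, plug_b_center in the frame of housing_boss above -0.08 m and distance between each of plug_a_center, plug_b_center and housing_boss below 0.09 m), for 0.1 s.
2. both plugs have fallen into the tray while the housing is still held over it (horizontal distance between housing_boss and tray_in below 0.2 m and height (world z) of housing_boss above 0.12 m and x of plug_a_center in the frame of tray_in between -0.106 and 0.106 m and y of plug_a_center in the frame of tray_in between -0.126 and 0.126 m and z of plug_a_center in the frame of tray_in between -0.005 and 0.03 m and x of plug_b_center in the frame of tray_in between -0.106 and 0.106 m and y of plug_b_center in the frame of tray_in between -0.126 and 0.126 m and z of plug_b_center in the frame of tray_in between -0.005 and 0.03 m), for 0.1 s.
At the end, for the whole second after the job is handed in: both plugs lie at rest inside the tray; the housing stands mouth down and at rest on the shelf (within 10 degrees of upright, boss centre over the board and 105 to 120 mm above it) (x of plug_a_center in the frame of tray_in between -0.106 and 0.106 m and y of plug_a_center in the frame of tray_in between -0.126 and 0.126 m and z of plug_a_center in the frame of tray_in between -0.005 and 0.03 m and x of plug_b_center in the frame of tray_in between -0.106 and 0.106 m and y of plug_b_center in the frame of tray_in between -0.126 and 0.126 m and z of plug_b_center in the frame of tray_in between -0.005 and 0.03 m and linear speed of each of plug_a, plug_b below 0.05 m/s and x of housing_boss in the frame of shelf_top between -0.17 and 0.17 m and y of housing_boss in the frame of shelf_top between -0.18 and 0.18 m and z of housing_boss in the frame of shelf_top between 0.105 and 0.12 m and angle between housing_boss's own z axis and vertical below 0.17 rad and linear speed of housing below 0.03 m/s); the robot touches nothing.
It fails at once if a bystander is shifted by more than 20 mm (distance of any of round_housing, valve, manifold_plug, connector_shell from where it was at the start of the episode above 0.02 m).
It also fails if it takes over 72 s, if anything falls off the work surface, if the arm or the gripper's body presses on something with over 40 N, if the wrist force passes 120 N, or if a joint passes its speed limit or range.

## Working session

There is one attempt and no reset: what is moved stays moved. The work goes in short steps, Python scripts to look and compute and a tool call to move; the robot and the scene stay as the last step left them, time stands still between calls to the robot, and variables do not carry over. Pictures are saved under pics/ and viewed, at most 10 in all, crops included, and the job is handed in when it is done.

Besides the shell and the picture viewer there is one more tool, called after "Request:" as name(argument=value, ...), one argument or row to a line, values as JSON. send_rows: Moves the arm, as the interface text tells. Its arguments: {"type":"object","properties":{"motion":{"type":"array"},"force":{"type":"number"}},"required":["motion"]}

```bash
mkdir -p pics
python3 - <<'E'
from rig import status,cams
import cv2,numpy as np
s=status.state();print(s)
for n in ["scene","top"]:
    im=cams.capture(n);cv2.imwrite(f"pics/{n}0.png",im[:,:,::-1]);c=cams.calibration(n);print(n,c)
print(cams.calibration("wrist"))
E
```

```text
{'t': 0.0, 'joint_positions': array([-1.24539866e+00,  3.53632664e-01,  1.63411972e+00, -2.81061567e-05,
        1.15521818e+00, -2.40763843e-03]), 'qvel': array([-0.00049372,  0.00041612, -0.00030028,  0.00089923,  0.00221086,
        0.002352  ]), 'joint_torque': array([ 5.55054299e-03, -5.93835962e+01, -3.34223413e+01,  7.00878329e-02,
        2.34790536e-02, -5.73673537e-05]), 'ee_pos': array([ 0.20106066, -0.59126457,  0.22187954]), 'orientation': array([[ 9.46747577e-01,  3.21976412e-01, -4.64860331e-04],
       [ 3.21976747e-01, -9.46746688e-01,  1.29737565e-03],
       [-2.23806224e-05, -1.37796147e-03, -9.99999050e-01]]), 'ft_force': array([ 0.66155023, -0.23990711, -0.14234557]), 'moment': array([ 0.03593306, -0.01461879, -0.00367088]), 'gripper_force': 0.0, 'finger_gap': 0.9976397583654203}
scene {'fx': 394.81847575314447, 'fy': 394.81847575314447, 'cx': 282.64646605206633, 'cy': 210.55200118952132, 'rvec': array([ 0.7716488 ,  2.43626946, -1.30497619]), 'tvec': array([ 0.48995286, -0.09005854,  1.26790707])}
top {'fx': 412.1593694196297, 'fy': 412.1593694196297, 'cx': 283.6091741413181, 'cy': 210.95389482559412, 'rvec': array([ 2.14099475, -2.20478529,  0.11666682]), 'tvec': array([0.00899258, 0.59700307, 0.89646404])}
{'fx': 304.4266858561376, 'fy': 304.4266858561376, 'cx': 281.23513473916984, 'cy': 210.33244142585835, 'T_tool_cam': array([[-4.18066690e-04, -9.69958651e-01, -2.43269482e-01,
         6.72657167e-02],
       [ 9.99999598e-01, -5.98368512e-04,  6.67269033e-04,
        -1.38573812e-05],
       [-7.92788169e-04, -2.43269106e-01,  9.69958511e-01,
        -1.63342231e-01],
       [ 0.00000000e+00,  0.00000000e+00,  0.00000000e+00,
         1.00000000e+00]])}
```

View pics/scene0.png

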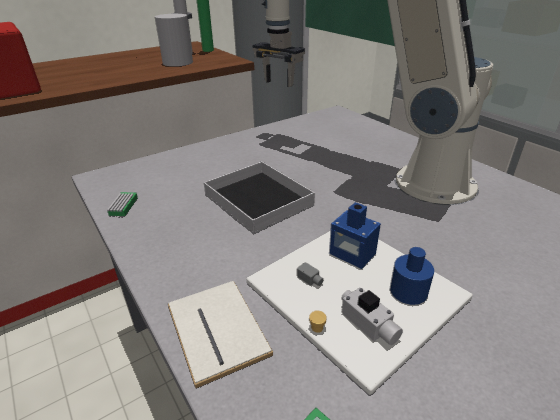

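View pics/top0.png

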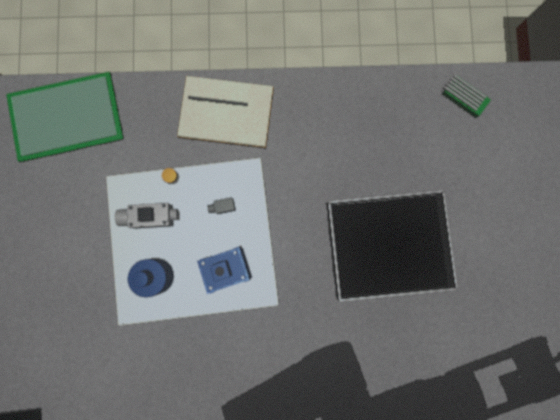

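The scene view shows the square housing at (355,240) with its boss at (357,213), the tray at (259,195), and the bystanders on the shelf. In the top view the housing is at (223,269), the tray at (391,246) and the shelf centre at (192,242).

```bash
cat > h.py <<'E'
import numpy as np,cv2
from rig import status,cams
def ray(n,uv,z):
    c=cams.calibration(n);R=cv2.Rodrigues(c["rvec"])[0];C=-R.T@c["tvec"]
    uv=np.atleast_2d(uv).astype(float)
    d=np.c_[(uv[:,0]-c["cx"])/c["fx"],(uv[:,1]-c["cy"])/c["fy"],np.ones(len(uv))]@R
    return C+d*((z-C[2])/d[:,2])[:,None]
def proj(n,P):
    c=cams.calibration(n);K=np.array([[c["fx"],0,c["cx"]],[0,c["fy"],c["cy"]],[0,0,1]])
    return cv2.projectPoints(np.atleast_2d(P).astype(float),c["rvec"],c["tvec"],K,None)[0][:,0]
E
python3 - <<'E'
from h import *
im=cv2.imread("pics/top0.png");hsv=cv2.cvtColor(im,cv2.COLOR_BGR2HSV)
def comps(m,z,n,amin):
    for c in cv2.findContours(m,cv2.RETR_EXTERNAL,cv2.CHAIN_APPROX_NONE)[0]:
        if cv2.contourArea(c)<amin: continue
        r=cv2.minAreaRect(c);b=cv2.boxPoints(r);P=ray("top",b,z)
        e=P[1]-P[0];f=P[2]-P[1]
        print(n,np.round(r[0],1),"ctr",P.mean(0).round(4),"sides",np.linalg.norm(e).round(3),np.linalg.norm(f).round(3),"dirs",np.degrees(np.arctan2(e[1],e[0])).round(1),np.degrees(np.arctan2(f[1],f[0])).round(1))
w=((hsv[...,2]>165)&(hsv[...,1]<60)).astype(np.uint8);w[:155]=0
comps(w,.018,"shelf",5000)
b=((hsv[...,1]>110)&(hsv[...,0]>95)&(hsv[...,0]<130)).astype(np.uint8)
comps(b,.108,"blue",300)
lid=b*(hsv[...,2]>100).astype(np.uint8)
comps(lid,.108,"lid",150)
# tray inner dark floor
d=(hsv[...,2]<45).astype(np.uint8);d[:, :300]=0;d[320:]=0;d[:150]=0
comps(d,.025,"dark",3000)
crop=cv2.resize(im[225:315,175:275],None,fx=6,fy=6,interpolation=cv2.INTER_CUBIC)
cs=cv2.imread("pics/scene0.png")[195:285,310:400];cs=cv2.resize(cs,(540,540),interpolation=cv2.INTER_CUBIC)
cv2.imwrite("pics/c1.png",crop[:, :]);
cv2.imwrite("pics/c2.png",cv2.resize(np.hstack([cv2.resize(crop,(600,540)),cs]),(800,379)))
print("tray rim", ray("top",[[329,202],[443,193],[456,288],[339,300]],.045).round(3).tolist())
print("boss top",ray("top",[223,269],.153))
E
```

```text
shelf [189.1 241.1] ctr [0.5391 0.2064 0.018 ] sides 0.367 0.336 dirs -84.6 -174.6
blue [146.6 277.8] ctr [0.4616 0.2728 0.108 ] sides 0.072 0.07 dirs -69.7 -158.3
blue [221.4 269.9] ctr [0.4728 0.1217 0.108 ] sides 0.081 0.063 dirs -69.9 -159.2
lid [146.5 277.5] ctr [0.4622 0.2731 0.108 ] sides 0.071 0.07 dirs -91.7 180.0
lid [221.4 269.9] ctr [0.4728 0.1217 0.108 ] sides 0.081 0.063 dirs -69.9 -159.2
dark [392.3 245.7] ctr [ 0.5132 -0.2502  0.025 ] sides 0.254 0.207 dirs -85.9 -178.2
tray rim [[0.613, -0.11, 0.045], [0.625, -0.364, 0.045], [0.416, -0.378, 0.045], [0.398, -0.123, 0.045]]
boss top [[0.47610249 0.11208038 0.153     ]]
```

View pics/c1.png

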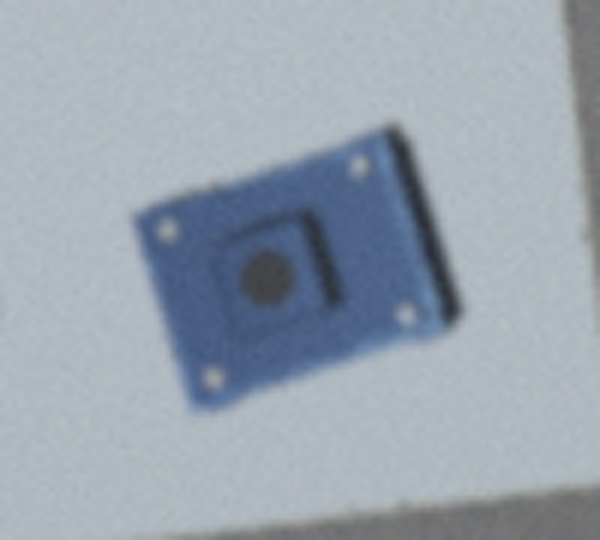

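The crop shows the square housing with four screws at crop pixels (168,231), (359,166), (407,314) and (214,378). The boss hole is at (267,278).

Run:
```python
from h import *
f=lambda p:(np.array(p)+.5)/6-.5+[175,225]
S=ray("top",f([[168,231],[359,166],[407,314],[214,378]]),.109);c=S.mean(0)
e=(S[1]-S[0]+S[2]-S[3])/2;g=(S[3]-S[0]+S[2]-S[1])/2
print("lidctr",c,"e",np.linalg.norm(e),np.degrees(np.arctan2(e[1],e[0])),"g",np.linalg.norm(g),np.degrees(np.arctan2(g[1],g[0])))
B=ray("top",f([267,278]),.153)[0];print("boss",B)
print("scene proj of boss top, for check",proj("scene",[[*c[:2],.153],[*c[:2],.108]]))
s=status.state();R=s["orientation"];p=s["ee_pos"]
m=(c[:2]+B[:2])/2
print("offset cm to above boss", (R.T@(np.array([*m,.26])-p))*100)
```

```text
lidctr [0.47275194 0.11948011 0.109     ] e 0.06791534631112171 -73.19940494483735 g 0.052022375277498666 -163.1146432236151
boss [0.47268317 0.11963809 0.153     ]
scene proj of boss top, for check [[358.10338828 206.52150327]
 [356.2451262  222.94462559]]
offset cm to above boss [ 48.60400364 -58.56251536  -3.73472381]
```

Request:
send_rows(
  motion=[
    {"jaw":0.6,"offset":[4,-5,-0.3],"spin":1.9},
    {"jaw":0.6,"offset":[8,-10,-0.6],"spin":1.9},
    {"jaw":0.6,"offset":[12,-15,-1],"spin":1.9},
    {"jaw":0.6,"offset":[16,-20,-1.4],"spin":1.9},
    {"jaw":0.6,"offset":[20,-25,-1.8],"spin":1.9},
    {"jaw":0.6,"offset":[24,-30,-2.2],"spin":1.9},
    {"jaw":0.6,"offset":[28,-35,-2.6],"spin":1.9},
    {"jaw":0.6,"offset":[32,-39,-3],"spin":1.9},
    {"jaw":0.6,"offset":[36,-43.5,-3.4],"spin":1.9},
    {"jaw":0.6,"offset":[40,-48,-3.7],"spin":1.9},
    {"jaw":0.6,"offset":[43,-52,-3.7],"spin":1.9},
    {"jaw":0.6,"offset":[46,-55.5,-3.7],"spin":1.9},
  ],
  force=50,
)

```text
t: 1.6
ee_pos: [0.4581, 0.0839, 0.2595]
orientation: [[0.957, 0.291, -0.0], [0.291, -0.957, -0.0], [-0.0, -0.0, -1.0]]
ft_force: [0.4, -0.6, 0.4]
finger_gap: 0.797
gripper_force: 0.0
```

```bash
cat > go.py <<'E'
from h import *
import sys
x,y,z=map(float,sys.argv[1:4])
s=status.state();R=s["orientation"];p=s["ee_pos"]
print("t",s["t"],"p",p.round(4),"yhead",np.degrees(np.arctan2(R[1,1],R[0,1])).round(2),"gap",round(s["finger_gap"],3),"F",s["ft_force"].round(2),"gf",round(s["gripper_force"],1),"tilt",R[2].round(4))
print("offset cm",(R.T@(np.array([x,y,z])-p)*100).round(2))
E
python3 go.py .4727 .1196 .26
```

```text
t 1.6 p [0.4581 0.0839 0.2595] yhead -73.05 gap 0.797 F [ 0.41 -0.59  0.45] gf 0.0 tilt [-1.e-04 -0.e+00 -1.e+00]
offset cm [ 2.43 -2.99 -0.05]
```

Request:
send_rows(
  motion=[
    {"jaw":0.6,"offset":[1.2,-1.5,1],"spin":0},
    {"jaw":0.6,"offset":[2.4,-3,2],"spin":0},
    {"jaw":0.6,"offset":[2.4,-3,4],"spin":0},
    {"jaw":0.6,"offset":[2.4,-3,4],"spin":0},
  ],
)

```text
t: 2.1
ee_pos: [0.4709, 0.1167, 0.2177]
orientation: [[0.957, 0.29, -0.004], [0.29, -0.957, -0.001], [-0.004, -0.0, -1.0]]
ft_force: [-0.8, -0.5, -0.3]
finger_gap: 0.801
gripper_force: 0.0
```

```bash
python3 go.py .4727 .1196 .1225; python3 -c "
from h import *
cv2.imwrite('pics/w1.png',cams.capture('wrist')[:,:,::-1])
c=cams.calibration('wrist');T=c['T_tool_cam']
K=np.array([[c['fx'],0,c['cx']],[0,c['fy'],c['cy']],[0,0,1]])
s=status.state();R,p=s['orientation'],s['ee_pos']
for z in (.153,.108):
  q=np.linalg.inv(T)@np.r_[R.T@(np.array([.4727,.1196,z])-p),1];u=K@q[:3];print(z,u[:2]/u[2])
"
```

```text
t 2.1 p [0.4709 0.1167 0.2177] yhead -73.16 gap 0.801 F [-0.78 -0.54 -0.35] gf 0.0 tilt [-0.004 -0.    -1.   ]
offset cm [ 0.29 -0.23  9.52]
0.153 [277.95492683 219.94798948]
0.108 [278.4239777  206.52000592]
```

View pics/w1.png

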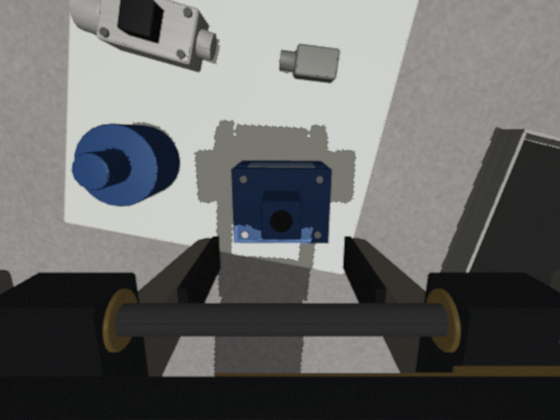

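The wrist view shows the boss hole at (281,221), against a predicted (278,220). The boss is centred between the fingers and square to them, so I'll descend.

Request:
send_rows(
  motion=[
    {"jaw":0.6,"offset":[0,0,2],"spin":0},
    {"jaw":0.6,"offset":[0,0,4],"spin":0},
    {"jaw":0.6,"offset":[0,0,6],"spin":0},
    {"jaw":0.6,"offset":[0,0,7.5],"spin":0},
    {"jaw":0.6,"offset":[0,0,8.7],"spin":0},
    {"jaw":0.6,"offset":[0,0,9.4],"spin":0},
    {"jaw":0.6,"offset":[0,0,9.4],"spin":0},
    {"jaw":0.6,"offset":[0,0,9.4],"spin":0},
  ],
  force=15,
)

```text
t: 3.15
ee_pos: [0.4726, 0.1176, 0.126]
orientation: [[0.957, 0.29, 0.001], [0.29, -0.957, 0.0], [0.001, 0.0, -1.0]]
ft_force: [-0.3, 0.4, -1.1]
finger_gap: 0.799
gripper_force: 0.0
```

```bash
python3 go.py .4727 .1196 .1225
```

```text
t 3.15 p [0.4726 0.1176 0.126 ] yhead -73.12 gap 0.799 F [-0.27  0.44 -1.08] gf 0.0 tilt [ 7.e-04  0.e+00 -1.e+00]
offset cm [ 0.06 -0.19  0.35]
```

Request:
send_rows(
  motion=[
    {"jaw":0.3,"offset":[0,-0.1,0.3],"spin":0},
    {"jaw":0.1,"offset":[0,-0.1,0.3],"spin":0},
    {"jaw":-0.05,"offset":[0,-0.1,0.3],"spin":0},
    {"jaw":-0.2,"offset":[0,-0.1,0.3],"spin":0},
    {"jaw":-0.3,"offset":[0,-0.1,0.3],"spin":0},
    {"jaw":-0.4,"offset":[0,-0.1,0.3],"spin":0},
    {"jaw":-1,"offset":[0,-0.1,0.3],"spin":0},
    {"jaw":-1,"offset":[0,-0.1,0.3],"spin":0},
    {"jaw":-1,"offset":[0,-0.1,0.3],"spin":0},
    {"jaw":-1,"offset":[0,-0.1,0.3],"spin":0},
  ],
  force=15,
)

```text
t: 4.4
ee_pos: [0.4721, 0.1183, 0.1226]
orientation: [[0.957, 0.29, 0.0], [0.29, -0.957, -0.0], [0.0, 0.0, -1.0]]
ft_force: [0.6, -3.8, -0.8]
finger_gap: 0.346
gripper_force: 15.0
```

Request:
send_rows(
  motion=[
    {"jaw":-1,"offset":[0,0,0],"spin":0},
    {"jaw":-1,"offset":[0,0,0],"spin":0},
    {"jaw":-1,"offset":[0,0,-0.1],"spin":0},
    {"jaw":-1,"offset":[0,0,-0.3],"spin":0},
    {"jaw":-1,"offset":[0,0,-0.6],"spin":0},
    {"jaw":-1,"offset":[0,0,-1],"spin":0},
    {"jaw":-1,"offset":[0,0,-1.4],"spin":0},
    {"jaw":-1,"offset":[0,0,-1.7],"spin":0},
    {"jaw":-1,"offset":[0,0,-1.9],"spin":0},
    {"jaw":-1,"offset":[0,0,-2],"spin":0},
    {"jaw":-1,"offset":[0,0,-2],"spin":0},
  ],
  force=60,
)

```text
t: 5.78
ee_pos: [0.472, 0.1184, 0.1426]
orientation: [[0.957, 0.29, 0.0], [0.29, -0.957, -0.0], [0.0, 0.0, -1.0]]
ft_force: [-0.8, -0.5, -4.3]
finger_gap: 0.343
gripper_force: 60.0
```

```bash
python3 go.py .513 -.246 .22
```

```text
t 5.775 p [0.472  0.1184 0.1426] yhead -73.12 gap 0.343 F [-0.82 -0.52 -4.31] gf 60.0 tilt [ 0.  0. -1.]
offset cm [-6.66 36.06 -7.74]
```

Request:
send_rows(
  motion=[
    {"jaw":-1,"offset":[0,0,-0.3],"spin":0},
    {"jaw":-1,"offset":[0,0.2,-0.9],"spin":0},
    {"jaw":-1,"offset":[-0.1,0.6,-1.6],"spin":0},
    {"jaw":-1,"offset":[-0.3,1.3,-2.3],"spin":0},
    {"jaw":-1,"offset":[-0.5,2.3,-3.0],"spin":0},
    {"jaw":-1,"offset":[-0.7,3.6,-3.7],"spin":0},
    {"jaw":-1,"offset":[-1,5.2,-4.4],"spin":0},
    {"jaw":-1,"offset":[-1.4,7,-5],"spin":0},
    {"jaw":-1,"offset":[-1.8,9,-5.4],"spin":0},
    {"jaw":-1,"offset":[-2.2,11,-5.7],"spin":0},
    {"jaw":-1,"offset":[-2.6,13,-5.8],"spin":0},
    {"jaw":-1,"offset":[-3,15,-5.8],"spin":0},
  ],
)

```text
t: 7.28
ee_pos: [0.4868, -0.0354, 0.2009]
orientation: [[0.957, 0.29, 0.0], [0.29, -0.957, -0.0], [0.0, 0.0, -1.0]]
ft_force: [0.7, -0.9, -4.6]
finger_gap: 0.346
gripper_force: 60.0
```

Request:
send_rows(
  motion=[
    {"jaw":-1,"offset":[-0.4,2,0],"spin":0},
    {"jaw":-1,"offset":[-0.8,4,0],"spin":0},
    {"jaw":-1,"offset":[-1.2,6,0],"spin":0},
    {"jaw":-1,"offset":[-1.6,8,0],"spin":0},
    {"jaw":-1,"offset":[-2,10,0],"spin":0},
    {"jaw":-1,"offset":[-2.4,12,0],"spin":0},
    {"jaw":-1,"offset":[-2.7,13.9,0],"spin":0},
    {"jaw":-1,"offset":[-3,15.5,0],"spin":0},
    {"jaw":-1,"offset":[-3.2,16.8,0],"spin":0},
    {"jaw":-1,"offset":[-3.4,17.8,0],"spin":0},
    {"jaw":-1,"offset":[-3.5,18.5,0],"spin":0},
    {"jaw":-1,"offset":[-3.6,18.9,0],"spin":0},
  ],
)

```text
t: 8.78
ee_pos: [0.5073, -0.2253, 0.2005]
orientation: [[0.957, 0.29, -0.0], [0.29, -0.957, 0.0], [-0.0, -0.0, -1.0]]
ft_force: [-0.3, 0.0, -5.9]
finger_gap: 0.338
gripper_force: 60.0
```

Request:
send_rows(
  motion=[
    {"jaw":-1,"offset":[-0.1,0.3,0],"spin":0},
    {"jaw":-1,"offset":[-0.1,0.6,0],"spin":0},
    {"jaw":-1,"offset":[-0.1,0.8,0.1],"spin":0},
    {"jaw":-1,"offset":[-0.1,1,0.4],"spin":0},
    {"jaw":-1,"offset":[-0.1,1.1,0.8],"spin":0},
    {"jaw":-1,"offset":[-0.1,1.1,1.3],"spin":0},
    {"jaw":-1,"offset":[-0.1,1.1,1.7],"spin":0},
    {"jaw":-1,"offset":[-0.1,1.1,2],"spin":0},
    {"jaw":-1,"offset":[-0.1,1.1,2.1],"spin":0},
    {"jaw":-1,"offset":[-0.1,1.1,2.1],"spin":0},
    {"jaw":-1,"offset":[-0.1,1.1,2.1],"spin":0},
  ],
)

```text
t: 10.15
ee_pos: [0.5097, -0.236, 0.1798]
orientation: [[0.957, 0.29, 0.0], [0.29, -0.957, -0.0], [0.0, 0.0, -1.0]]
ft_force: [-0.3, 0.0, -5.3]
finger_gap: 0.342
gripper_force: 60.0
```

```bash
python3 go.py .513 -.246 .18; python3 -c "
from h import *
a=cams.capture('scene')[130:250,180:340,::-1];b=cams.capture('top')[170:320,300:500,::-1]
cv2.imwrite('pics/m1.png',np.hstack([cv2.resize(a,(400,300)),cv2.resize(b,(400,300))]))"
```

```text
t 10.15 p [ 0.5097 -0.236   0.1798] yhead -73.12 gap 0.342 F [-0.26  0.02 -5.31] gf 60.0 tilt [ 2.e-04  2.e-04 -1.e+00]
offset cm [ 0.03  1.06 -0.02]
```

View pics/m1.png

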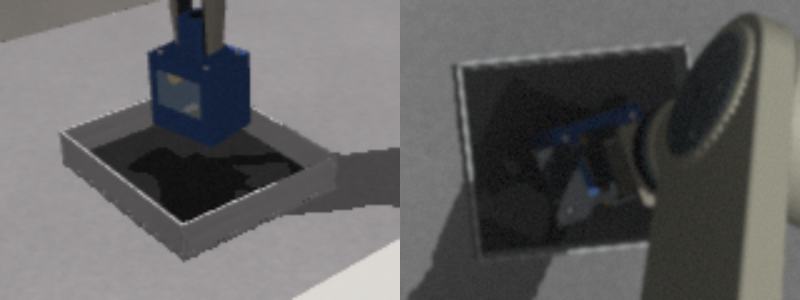

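Both plugs are still inside: brass shows at both ends of the pane, and the weight is about 5 N. Tool moves can't tilt, so I'll shake hard along the housing's y axis.

Request:
send_rows(
  motion=[
    {"jaw":-1,"offset":[0,4,0],"spin":0},
    {"jaw":-1,"offset":[0,-2,0],"spin":0},
    {"jaw":-1,"offset":[0,4,0],"spin":0},
    {"jaw":-1,"offset":[0,-2,0],"spin":0},
    {"jaw":-1,"offset":[0,4,0],"spin":0},
    {"jaw":-1,"offset":[0,-2,0],"spin":0},
    {"jaw":-1,"offset":[0,4,0],"spin":0},
    {"jaw":-1,"offset":[0,1,0],"spin":0},
    {"jaw":-1,"offset":[0,1,0],"spin":0},
    {"jaw":-1,"offset":[0,1,0],"spin":0},
    {"jaw":-1,"offset":[0,1,0],"spin":0},
  ],
)

```text
t: 11.62
ee_pos: [0.5128, -0.2458, 0.1799]
orientation: [[0.957, 0.29, 0.001], [0.29, -0.957, -0.0], [0.0, 0.001, -1.0]]
ft_force: [0.4, 0.2, -3.7]
finger_gap: 0.347
gripper_force: 60.0
```

```bash
python3 go.py .513 -.246 .18; python3 -c "
from h import *
f=[]
for _ in range(8): cams.capture('top'); f.append(status.state()['ft_force'][2])
print(np.mean(f),np.std(f))
a=cams.capture('scene')[130:250,180:340,::-1];b=cams.capture('top')[170:320,300:500,::-1]
cv2.imwrite('pics/m2.png',np.hstack([cv2.resize(a,(400,300)),cv2.resize(b,(400,300))]))"
```

```text
t 11.625 p [ 0.5128 -0.2458  0.1799] yhead -73.12 gap 0.347 F [ 0.44  0.16 -3.68] gf 60.0 tilt [ 5.e-04  6.e-04 -1.e+00]
offset cm [ 0.02  0.02 -0.01]
-3.9789538283518207 0.45300814819522517
```

View pics/m2.png

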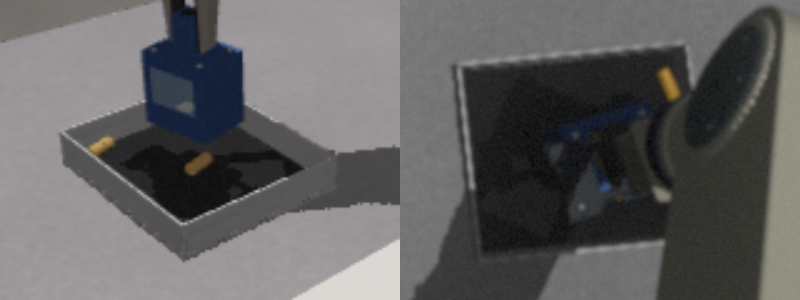

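Both brass plugs lie in the tray, at left-panel pixels (101,145) and (199,163), and the pane shows the housing is empty. Next I'll carry it back to its starting spot.

Request:
send_rows(
  motion=[
    {"jaw":-1,"offset":[0,0,-1],"spin":0},
    {"jaw":-1,"offset":[0.1,-0.8,-2],"spin":0},
    {"jaw":-1,"offset":[0.4,-2.4,-2],"spin":0},
    {"jaw":-1,"offset":[0.9,-4.8,-2],"spin":0},
    {"jaw":-1,"offset":[1.5,-8,-2],"spin":0},
    {"jaw":-1,"offset":[2.1,-11.5,-2],"spin":0},
    {"jaw":-1,"offset":[2.8,-15,-2],"spin":0},
    {"jaw":-1,"offset":[3.5,-18.5,-2],"spin":0},
    {"jaw":-1,"offset":[4.1,-22,-2],"spin":0},
    {"jaw":-1,"offset":[4.8,-25.5,-2],"spin":0},
    {"jaw":-1,"offset":[5.4,-29,-2],"spin":0},
    {"jaw":-1,"offset":[5.9,-32,-2],"spin":0},
  ],
)

```text
t: 13.62
ee_pos: [0.4749, 0.0799, 0.1997]
orientation: [[0.957, 0.291, 0.0], [0.291, -0.957, 0.0], [0.0, -0.0, -1.0]]
ft_force: [0.5, 0.1, -3.6]
finger_gap: 0.344
gripper_force: 60.0
```

Request:
send_rows(
  motion=[
    {"jaw":-1,"offset":[0.4,-2,0],"spin":0},
    {"jaw":-1,"offset":[0.6,-3.2,0.5],"spin":0},
    {"jaw":-1,"offset":[0.8,-4,1.5],"spin":0},
    {"jaw":-1,"offset":[0.8,-4,2.5],"spin":0},
    {"jaw":-1,"offset":[0.8,-4,3.5],"spin":0},
    {"jaw":-1,"offset":[0.8,-4,4.5],"spin":0},
    {"jaw":-1,"offset":[0.8,-4,5.5],"spin":0},
    {"jaw":-1,"offset":[0.8,-4,6.2],"spin":0},
    {"jaw":-1,"offset":[0.8,-4,6.7],"spin":0},
    {"jaw":-1,"offset":[0.8,-4,7],"spin":0},
    {"jaw":-1,"offset":[0.8,-4,7],"spin":0},
    {"jaw":-1,"offset":[0.8,-4,7],"spin":0},
  ],
)

```text
t: 15.12
ee_pos: [0.4722, 0.1185, 0.1298]
orientation: [[0.957, 0.29, 0.0], [0.29, -0.957, 0.0], [0.0, 0.0, -1.0]]
ft_force: [0.9, -0.0, -4.3]
finger_gap: 0.346
gripper_force: 60.0
```

```bash
python3 go.py .472 .1184 .1226; python3 -c "
from h import *
cv2.imwrite('pics/m3.png',cv2.resize(cams.capture('scene')[130:350,180:480,::-1],(780,572)))"
```

```text
t 15.125 p [0.4722 0.1185 0.1298] yhead -73.11 gap 0.346 F [ 0.9  -0.03 -4.25] gf 60.0 tilt [ 4.e-04  0.e+00 -1.e+00]
offset cm [-0.02  0.01  0.72]
```

View pics/m3.png

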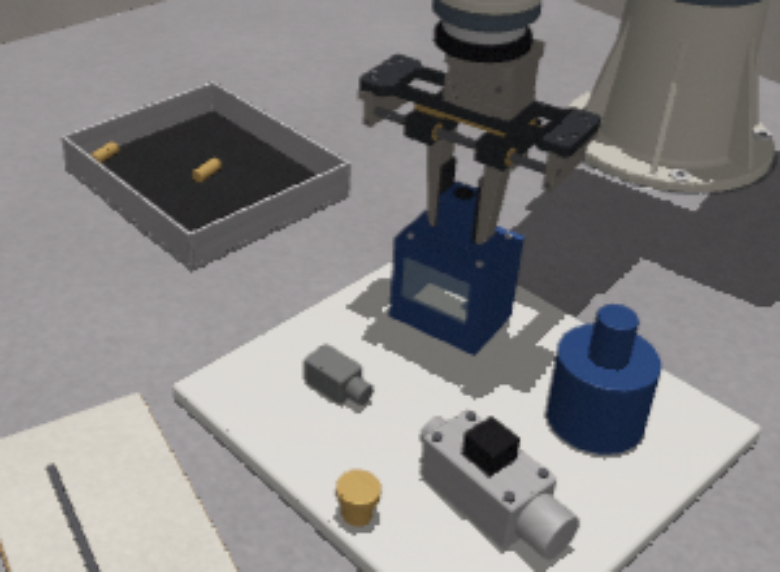

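The housing at (455,290) is empty and hanging level just above the shelf, both plugs are in the tray, and the bystanders haven't moved. Now I'll lower it gently.

Request:
send_rows(
  motion=[
    {"jaw":-1,"offset":[0,0,0.2],"spin":0},
    {"jaw":-1,"offset":[0,0,0.4],"spin":0},
    {"jaw":-1,"offset":[0,0,0.5],"spin":0},
    {"jaw":-1,"offset":[0,0,0.6],"spin":0},
    {"jaw":-1,"offset":[0,0,0.7],"spin":0},
    {"jaw":-1,"offset":[0,0,0.7],"spin":0},
    {"jaw":-1,"offset":[0,0,0.7],"spin":0},
  ],
)

```text
t: 16.05
ee_pos: [0.4721, 0.1184, 0.1226]
orientation: [[0.957, 0.29, 0.0], [0.29, -0.957, 0.0], [0.0, 0.0, -1.0]]
ft_force: [-0.2, -0.0, -3.4]
finger_gap: 0.342
gripper_force: 60.0
```

Request:
send_rows(
  motion=[
    {"jaw":-1,"offset":[0,0,0.05],"spin":0},
    {"jaw":-1,"offset":[0,0,0.05],"spin":0},
    {"jaw":-1,"offset":[0,0,0.1],"spin":0},
    {"jaw":-1,"offset":[0,0,0.1],"spin":0},
    {"jaw":-1,"offset":[0,0,0.1],"spin":0},
  ],
)

```text
t: 16.68
ee_pos: [0.4722, 0.1185, 0.1226]
orientation: [[0.957, 0.29, 0.0], [0.29, -0.957, 0.0], [0.0, 0.0, -1.0]]
ft_force: [-5.1, -2.0, 12.2]
finger_gap: 0.341
gripper_force: 60.0
```

Contact is confirmed at 12 N upward. I'll ease back, open the jaws and rise.

Request:
send_rows(
  motion=[
    {"jaw":-1,"offset":[0,0,-0.05],"spin":0},
    {"jaw":-1,"offset":[0,0,-0.05],"spin":0},
    {"jaw":-0.2,"offset":[0,0,-0.05],"spin":0},
    {"jaw":0.1,"offset":[0,0,-0.05],"spin":0},
    {"jaw":0.3,"offset":[0,0,-0.05],"spin":0},
    {"jaw":0.6,"offset":[0,0,-0.05],"spin":0},
    {"jaw":0.6,"offset":[0,0,-0.05],"spin":0},
    {"jaw":0.6,"offset":[0,0,-0.5],"spin":0},
    {"jaw":0.6,"offset":[0,0,-2],"spin":0},
    {"jaw":0.6,"offset":[0,0,-5],"spin":0},
    {"jaw":0.6,"offset":[0,0,-9],"spin":0},
    {"jaw":0.6,"offset":[0,0,-13],"spin":0},
  ],
)

```text
t: 18.18
ee_pos: [0.4719, 0.1184, 0.2539]
orientation: [[0.957, 0.29, 0.001], [0.29, -0.957, 0.0], [0.001, 0.0, -1.0]]
ft_force: [-0.2, 0.2, -0.5]
finger_gap: 0.801
gripper_force: 0.0
```

Request:
send_rows(
  motion=[
    {"jaw":0.6,"offset":[-2,2,-2],"spin":0},
    {"jaw":0.6,"offset":[-4,4,-3],"spin":0},
    {"jaw":0.6,"offset":[-4,4,-3],"spin":0},
    {"jaw":0.6,"offset":[-4,4,-3],"spin":0},
  ],
)

```text
t: 18.68
ee_pos: [0.4456, 0.0689, 0.2819]
orientation: [[0.957, 0.29, 0.001], [0.29, -0.957, 0.0], [0.001, -0.0, -1.0]]
ft_force: [0.6, 0.3, 0.6]
finger_gap: 0.802
gripper_force: 0.0
```

```bash
python3 go.py .472 .1184 .1226; python3 -c "
from h import *
cv2.imwrite('pics/m4.png',cv2.resize(cams.capture('scene')[130:350,180:480,::-1],(780,572)))"
```

```text
t 18.675 p [0.4456 0.0689 0.2819] yhead -73.15 gap 0.802 F [0.56 0.28 0.62] gf 0.0 tilt [ 9.e-04 -2.e-04 -1.e+00]
offset cm [ 3.94 -3.97 15.94]
```

View pics/m4.png

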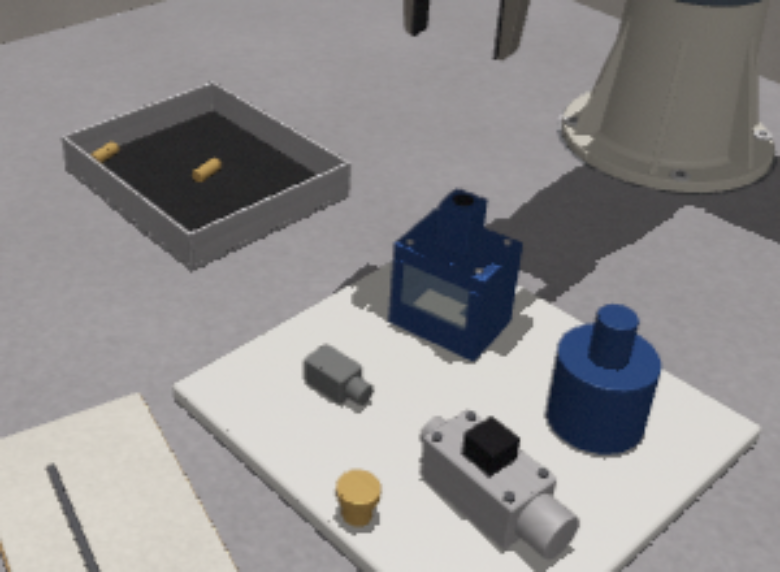

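The housing stands upright on the shelf at (455,290), both plugs lie in the tray at (105,152) and (206,170), and the gripper is clear.

```bash
python3 -c "
from rig import close_job
print(close_job())"
```

```text
the job is handed in; nothing more can be done
None
```

I handed the job in at about 19 s: both plugs are in the tray, the empty housing stands mouth down back at its starting spot on the shelf, and no bystander visibly moved. Tool moves could not tilt, so I shook the housing hard along its y axis instead of rocking it; no verdict came back.

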